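# Mark a 20 mm gauge length on a tensile bar with an indexing punch fixture

### The job

Mark the 20 mm gauge length on the flat tensile bar lying in the marking fixture: with a fingertip push the bar along its channel until it is fully home against the end stop, and press the punch button right down so that the punch meets the bar. Then push the dial round clockwise by its peg exactly four clicks, never past the fourth, let it rest in that click stop, press the punch right down a second time and let it come back up. Nothing needs gripping: do not lift the bar, do not press the punch while the bar is off its stop or at any dial position between the two marks, and leave the other things on the bench where they are.

Things in the scene. Friction and masses are not known exactly. Their poses are not given: they have to be found in the camera images.
- fixture: marking fixture, a grey base plate 74 x 220 mm fixed to the bench, with a slide on it. Origin at bench height; z up, +y along the slide towards the dial (the robot's left), +x away from the robot. Plate: x -37..37, y -105..115, top 13 mm high. Dial at y = 75 mm, end stop at 24, punch at -41, its bridge 59 mm high on a column at x = 30; the rest, but for peg and button, is under 41 mm high
- bar_front_end (a point): centre of the free end face of the loose tensile bar, a steel dog-bone 110 mm long, 7.5 thick, ends 20 wide, 0.1 kg. It lies in an open channel of the slide, underside 23 and top 30.5 mm above the bench. This end points away from the dial (fixture -y) and overhangs the slide by 15 mm or more, over base plate or bench. Its y axis points along the bar to the other end. About 0.5 N slides it
- bar_back_end (a point): centre of the bar's other end face, the one that has to come against the end stop; it starts 8 to 20 mm short of it
- end_stop (a point): middle of the face of the end stop, a steel block 37 mm high across the dial end of the channel, on the slide; the face looks along fixture -y; axes as the fixture's. The slide starts at the end of its travel towards the dial and cannot be pushed further that way
- dial_centre (a point): centre of the dial's top face, on its upright axis, 34.5 mm above the bench. The dial is a black scalloped disc 75 mm across and 10 mm thick, with 15 lobes, 15 white ticks on its face and a low hub 11 mm across that ends 40 mm above the bench
- peg (a point): the dial's finger peg, a steel pin 10 mm thick standing upright on the disc 28 mm from its axis, from 34.5 to 60 mm above the bench; this point is on its centre line at 47 mm. It starts at the dial's right front (228 degrees in the fixture's x-y plane) and goes clockwise seen from above, along the front, to the left front
- dial (a joint): dial angle in rad, 0 at the start, growing clockwise seen from above; a click stop every 0.419 rad (24 degrees), four clicks = 1.676. About 5 N along the peg's path turn it half-way to the next stop; there it snaps on by itself and the peg runs ahead of the finger. Each click moves slide and bar 5 mm along fixture -y. It can turn to six clicks
- punch_top (a point): centre of the top face of the punch's round black button, 23 mm across, 82 mm above the bench when up; it goes straight down over the bar
- punch (a joint): punch travel in m, 0 when up, growing downward; the point meets the bar after about 6 mm; a spring of about 2 to 5 N returns it, 8 to 15 N press it firmly down
- bearing: bystander: ball bearing, 35 mm across, 11 mm high
- specimen_puck: bystander: black round mounted specimen, 30 mm across, 18 mm high
- loupe: bystander: folding magnifier, 34 x 67 x 12 mm
- hex_key: bystander: hex key, 29 x 88 x 6 mm
- weight: bystander: brass test weight with a knob, 38 mm across, 70 mm high
- specimen_tray: bystander: grey sample tray, 66 x 100 x 22 mm
- spare_bar: bystander: a second tensile bar of the same shape, lying on the bench

How it is judged (in metres and radians):
On the way, in this order (a step that is already met when the one before it is completed fails the run):
1. the bar is home against the end stop, the dial still at its start and the punch up (y of bar_back_end in the frame of end_stop above -0.002 m and z of bar_front_end in the frame of end_stop below 0.004 m and value of joint dial below 0.15 rad and value of joint punch below 0.001 m), for 0.2 s.
2. the punch is pressed down on the bar at the first mark (y of bar_back_end in the frame of end_stop above -0.002 m and value of joint dial below 0.15 rad and value of joint punch above 0.005 m), for 0.05 s.
3. the dial rests in the fourth click stop, the bar still home, the punch up (y of bar_back_end in the frame of end_stop above -0.002 m and value of joint dial between 1.55552 and 1.79552 rad and value of joint punch below 0.001 m and velocity of joint dial between -0.1 and 0.1 rad/s), for 0.2 s.
4. the punch is pressed down on the bar at the second mark (y of bar_back_end in the frame of end_stop above -0.002 m and value of joint dial between 1.55552 and 1.79552 rad and value of joint punch above 0.005 m), for 0.05 s.
At the end, for the whole second after the job is handed in: the dial rests in the fourth click stop (1.676 rad, within 0.12), the bar lies flat in the channel with its back end within 2 mm of the end stop, and the punch is back up (within 1 mm) (y of bar_back_end in the frame of end_stop above -0.002 m and z of bar_front_end in the frame of end_stop below 0.004 m and value of joint dial between 1.55552 and 1.79552 rad and value of joint punch below 0.001 m and linear speed of tensile_bar below 0.01 m/s); the robot touches nothing.
It fails at once if the dial is turned past the fourth click (value of joint dial above 1.92685 rad).
It fails at once if the punch is pressed at a dial position between the two marks (value of joint punch above 0.004 m and value of joint dial between 0.2 and 1.47552 rad).
It fails at once if the punch is pressed while the bar is more than 3 mm off its stop (value of joint punch above 0.004 m and y of bar_back_end in the frame of end_stop below -0.003 m).
It fails at once if the bar is lifted out of its channel (z of any of bar_front_end, bar_back_end in the frame of end_stop above 0.008 m or height (world z) of bar_front_end below 0.018 m).
It fails at once if one of the other things on the bench is moved more than 20 mm (distance of any of bearing, specimen_puck, loupe, hex_key, weight, specimen_tray, spare_bar from where it was at the start of the episode above 0.02 m).
It also fails if it takes over 58 s, if anything falls off the work surface, if the arm or the gripper's body presses on something with over 40 N, if the wrist force passes 120 N, or if a joint passes its speed limit or range.

### The arm

A 7-joint arm with a two-finger parallel gripper is mounted at the origin on a cart in front of the work surface, level with it; the furniture and walls round the work are solid. World frame = base frame: x ahead of the robot, y to its left, z up, the work surface at z = 0. Lengths are in mm, angles in rad, forces in N, time in s.
With the tool pointing down it reaches from about 350 to 900 mm from the base axis. Payload 7.2 kg.
Tool frame: the origin (TCP) lies at the very end of the fingers, on their centre line; the grasp point (between the pads) lies 19 mm behind it (bot.hold_point_z is the distance from the TCP to the grasp point, in mm); z points along the fingers, y is the line along which they close (so a half turn about z gives the same grasp; the last joint's range is limited). The gripper opens to 88 mm and grips with 3 to 60 N. Pads are 20 mm wide; open, the fingers measure 115 mm over their backs; the gripper's body (75 mm by 178 mm) begins 61 mm behind the grasp point.
Start: joints at [1.056, 0.411, -0.013, 1.596, 0.006, 1.134, -0.082], TCP at [270.04, -563.655, 222.653] pointing down, gripper open.
Joint ranges: [-2.95, 2.95], [-0.29, 1.99], [-1.47, 1.44], [0.14, 2.54], [-1.03, 4.17], [0.13, 1.85], [-2.86, 2.86]. Speed limits (rad/s): [2.39, 2.39, 3.01, 3.01, 3.14, 3.14, 3.14].

### API

Orientations are given as a unit quaternion [x, y, z, w].
In Python, from rig import get_obs, optics, job, bot gives the robot as it stands.
- The arm moves only by the tool servo_tool, never from a script. Its argument "commands" is a list of rows, each an object with "linear": the shift along the world's x, y, z in mm, a list of three; "angular": the turn, a rotation vector about the world's x, y, z in degrees, a list of three. A call has 1 to 20 rows; each row is the pose to reach, as a shift and turn from the pose commanded when the call began; what a row does not reach only later rows make up. A row lasts 1/12 s, in which the tool goes at most 41.7 mm and 7.16 degrees, less where a joint would pass 70% of its speed; a pose out of reach is approached as far as the arm can. A call with a gripper value outside its range is refused whole. "jaw" is the gripper's target within -1 to 1 (shut at 1, half-way at 0, fully open at -1), set as the call begins (left out, the last holds). The fingers move at their own pace and stop on an object; "newtons" is the grip in N (left out, the last holds). Time passes only in rows, so rows that repeat a pose let the fingers close. It gives the time, the measured TCP pose, the force, the opening and the grip force at its end, in the units of the state.
- get_obs(): the state, without advancing time (a new reading comes with each control period).
- optics.grab_frame(name): name is "scene" or "side" or "wrist"; returns a dict with "color" (480x640x3 uint8, blue, green, red), "vfov" (degrees; the focal length in pixels is half the picture's height over the tangent of half this angle, whatever the lens; pixels are square), "cx", "cy" (the principal point, pixels), "k1" (the pictures are not rectified: a ray, as slopes to the right and down, at radius r is drawn at 1 + k1 r^2 times it, then the intrinsics apply), "position" and "orientation" of the camera in the world. Camera axes: x right, y down, z forward; pixel columns grow to the right and rows downward; lengths in mm; the calibration is good to about 2 mm. A picture is of the moment at which its call begins. There is no depth.
- job.close_job(): hands the job in; it is judged then, once.
The state is a dict: "clock": time; "joint_pos": joint angles; "joint_velocities": joint speeds; "tau": joint torques, N m; "position": TCP position; "ee_rot": TCP orientation; "ft_force": force on the tool from outside, world axes, zero at the start; "torque": the same for the moment, N m; "grip_width": opening from 0.0 (shut) to 1.0 (fully open); "grip_force": force on a finger pad.
Only numpy, scipy, OpenCV 4.12 (cv2) and the standard library are available. Lean on these libraries where they do the work, as an engineer would, in place of code of your own. Each camera call takes 0.05 s, during which the arm holds its last target. There are 200 camera calls.

## Working session

There is one attempt and no reset: what is moved stays moved. The work goes in short steps, Python scripts to look and compute and a tool call to move; the robot and the scene stay as the last step left them, time stands still between calls to the robot, and variables do not carry over. Pictures are saved under pics/ and viewed, at most 10 in all, crops included, and the job is handed in when it is done.

Besides the shell and the picture viewer there is one more tool, called after ">>>" as name([rows], argument=value, ...), one row to a line, values as JSON. servo_tool: Moves the arm, as the interface text tells. Its arguments: {"type":"object","properties":{"commands":{"type":"array"},"jaw":{"type":"number"},"newtons":{"type":"number"}},"required":["commands"]}

```bash
ls; mkdir -p pics; cat > h.py <<'E'
import numpy as np, cv2
from scipy.spatial.transform import Rotation as R
from rig import get_obs, optics, job, bot
def f_of(c): return 240/np.tan(np.radians(c["vfov"])/2)
def ray(c,u,v):
    f=f_of(c); d=np.array([(u-c["cx"])/f,(v-c["cy"])/f]); s=d.copy()
    for _ in range(30): s=d/(1+c["k1"]*(s@s))
    return np.array(c["position"]),R.from_quat(c["orientation"]).apply([s[0],s[1],1.])
def onz(c,u,v,z):
    p,d=ray(c,u,v); return p+d*(z-p[2])/d[2]
def proj(c,P):
    q=R.from_quat(c["orientation"]).inv().apply(np.array(P,float)-np.array(c["position"]))
    s=q[:2]/q[2]; s=s*(1+c["k1"]*(s@s)); return s*f_of(c)+[c["cx"],c["cy"]]
E
python3 - <<'E'
from h import *
import pickle
o=get_obs(); print(o)
D={}
for n in("scene","side"):
    c=optics.grab_frame(n); D[n]=c; cv2.imwrite(f"pics/{n}0.png",c["color"]); print({k:c[k] for k in c if k!="color"})
pickle.dump(D,open("d0.pkl","wb"))
E
```

```text
pics
{'clock': 0.0, 'joint_pos': array([ 1.05581288,  0.41192863, -0.01269375,  1.59701708,  0.005579  ,
        1.13428487, -0.08217758]), 'joint_velocities': array([ 5.33273635e-04, -1.64551699e-03, -7.03681445e-04, -1.11562253e-03,
        7.27819412e-05,  1.44194710e-03, -2.07993335e-03]), 'tau': array([-1.55902594e-04, -5.87946653e+01,  6.41727056e-01, -2.91070032e+01,
       -5.36508090e-02,  1.82967220e-02,  1.33973126e-04]), 'position': array([ 269.78858285, -563.22723741,  221.80230162]), 'ee_rot': array([ 9.75148993e-01,  2.21548639e-01, -2.26673974e-04, -7.68570037e-04]), 'ft_force': array([-0.3234978 ,  0.22227975, -0.58925926]), 'torque': array([ 0.01651047, -0.03442767, -0.03607615]), 'grip_force': 0.0, 'grip_width': 0.9974765514519648}
{'vfov': 53.81255083036894, 'cx': 326.7252714474468, 'cy': 241.273477752391, 'k1': -0.011520086160299288, 'position': array([230.99810648, 427.98824024, 828.47263123]), 'orientation': array([-0.20991614,  0.9025565 , -0.36538093,  0.08845204])}
{'vfov': 52.27600721631714, 'cx': 325.8841794061294, 'cy': 233.90083993245045, 'k1': 0.02395406225508392, 'position': array([  460.59052971, -1111.94119576,   689.59536913]), 'orientation': array([ 0.88427706, -0.03965879,  0.0136207 , -0.46507606])}
```

View pics/scene0.png

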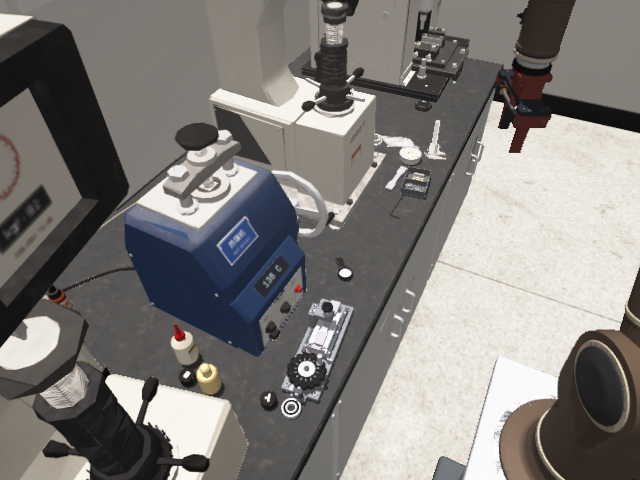

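View pics/side0.png

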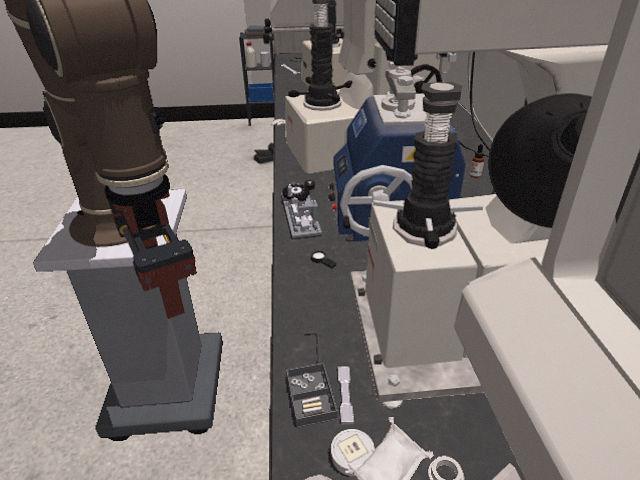

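The scene view shows the fixture at about (318,350), with the dial at (307,370) and the punch at (328,308). In the side view it is at about (300,210). I'll zoom in on the fixture in both views.

```bash
python3 - <<'E'
from h import *
import pickle
D=pickle.load(open("d0.pkl","rb"))
a=cv2.resize(D["scene"]["color"][285:425,250:370],None,fx=4,fy=4,interpolation=3)
b=cv2.resize(D["side"]["color"][170:245,275:335],None,fx=5,fy=5,interpolation=3)
o=np.zeros((560,790,3),np.uint8); o[:560,:480]=a; o[:375,485:785]=b; cv2.imwrite("pics/z0.png",o)
c=D["scene"]
d=onz(c,307,369,40);p=onz(c,328,305,82);print(d,p,d-p,np.hypot(*(d-p)[:2]), np.degrees(np.arctan2(*(d-p)[1::-1])))
c=D["side"]
print(onz(c,300,186,40),onz(c,307,212,82))
E
```

```text
[462.23082003  53.87482699  40.        ] [477.86364544 -65.85476205  82.        ] [-15.63282541 119.72958904 -42.        ] 120.74584763672839 97.43889997580412
[479.15619391  66.37584333  40.        ] [ 489.35850203 -137.00279649   82.        ]
```

View pics/z0.png

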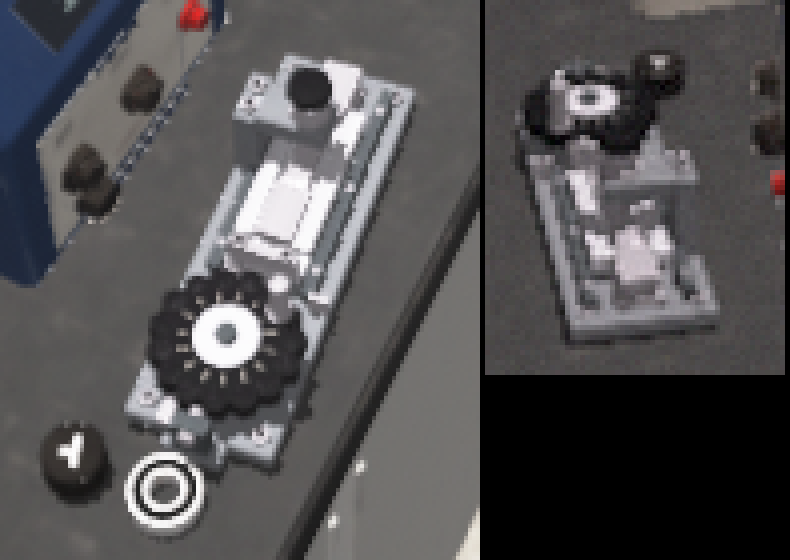

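The crop shows the hub at full-frame (306.5,368.3), the button top at (327.3,306.8) and the peg top near (320,356). Dial to punch measures about 117-120 mm against a true 116, so the fixture origin is roughly (472,-23) with a yaw of about 7.5°. Next I'll move above it and look with the wrist camera.

>>> servo_tool([
  {"linear": [10,35,10],"angular": [0,0,-4]},
  {"linear": [20,75,20],"angular": [0,0,-8]},
  {"linear": [30,115,30],"angular": [0,0,-12]},
  {"linear": [45,153,40],"angular": [0,0,-16]},
  {"linear": [55,190,50],"angular": [0,0,-18]},
  {"linear": [65,228,60],"angular": [0,0,-18]},
  {"linear": [75,266,60],"angular": [0,0,-18]},
  {"linear": [85,304,60],"angular": [0,0,-18]},
  {"linear": [95,342,60],"angular": [0,0,-18]},
  {"linear": [105,380,60],"angular": [0,0,-18]},
  {"linear": [115,418,60],"angular": [0,0,-18]},
  {"linear": [125,456,60],"angular": [0,0,-18]},
  {"linear": [135,494,60],"angular": [0,0,-18]},
  {"linear": [145,520,60],"angular": [0,0,-18]},
  {"linear": [150,520,60],"angular": [0,0,-18]},
  {"linear": [150,520,60],"angular": [0,0,-18]},
  {"linear": [150,520,60],"angular": [0,0,-18]},
  {"linear": [150,520,60],"angular": [0,0,-18]},
], jaw=1, newtons=20)

```text
clock: 1.6
position: [419.5, -45.0, 282.3]
ee_rot: [0.998, 0.065, -0.0, 0.0]
ft_force: [-0.2, -0.3, -0.2]
grip_width: 0.005
grip_force: 0.0
```

```bash
python3 - <<'E'
from h import *
import pickle
o=get_obs(); print(o["clock"],o["position"],o["ee_rot"],o["ft_force"],o["grip_width"])
c=optics.grab_frame("wrist"); cv2.imwrite("pics/w1.png",c["color"]); print({k:c[k] for k in c if k!="color"})
pickle.dump(c,open("w1.pkl","wb"))
E
```

```text
1.6 [419.51565547 -45.02077    282.33540008] [ 9.97868611e-01  6.52534161e-02 -4.66436446e-04  9.12917313e-05] [-0.15387441 -0.2969718  -0.24252217] 0.005410467245561541
{'vfov': 69.8408557454997, 'cx': 317.20621336203243, 'cy': 235.01417442602204, 'k1': -0.007186699613936391, 'position': array([497.39185482, -34.8513216 , 444.31405986]), 'orientation': array([ 0.7438426 , -0.65311059, -0.09321099,  0.10703482])}
```

View pics/w1.png

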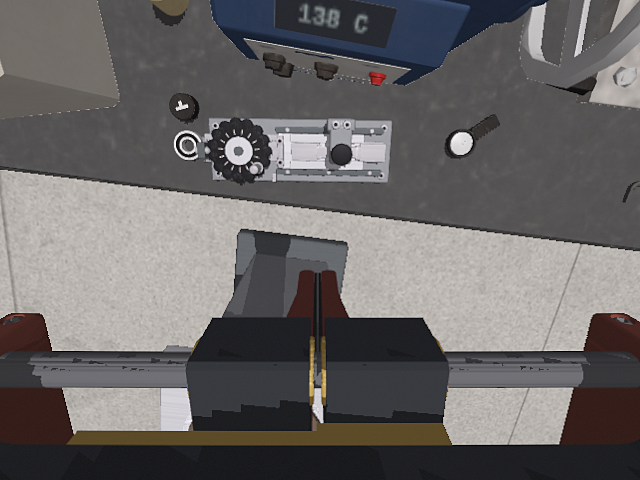

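The wrist view shows the fixture almost square to the picture: hub (238,151), button (341,154), peg (256,168), and the bar's free end near x=385. I'll zoom in and measure.

```bash
python3 - <<'E'
from h import *
import pickle
c=pickle.load(open("w1.pkl","rb"))
cv2.imwrite("pics/z1.png",cv2.resize(c["color"][110:195,198:398],None,fx=4,fy=4,interpolation=3))
d=onz(c,238,151,40);p=onz(c,341,154,82);print(d,p,d-p,np.hypot(*(d-p)[:2]))
for u,v in((205,120),(390,122),(389,182)):print(onz(c,u,v,13))
print(onz(c,256,168,60))
D=pickle.load(open("d0.pkl","rb"));s=D["scene"]
print(onz(s,306.5,368.3,40),onz(s,327.3,306.8,82))
E
```

```text
[467.68734094  52.20303858  40.        ] [481.44939751 -62.01415939  82.        ] [-13.76205657 114.21719797 -42.        ] 115.04330711919792
[496.60575808  99.43283738  13.        ]
[ 522.88696443 -119.67357757   13.        ]
[ 452.40933967 -131.85352763   13.        ]
[453.48042833  27.00954572  60.        ]
[463.72983982  53.01945819  40.        ] [477.18076244 -61.39576422  82.        ]
```

View pics/z1.png

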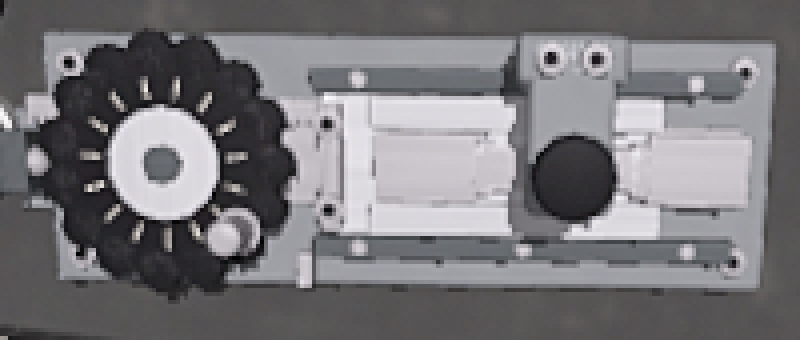

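```bash
cat >> h.py <<'E'
YAW=np.radians(6.85)
def M(): return np.array([[np.cos(YAW),-np.sin(YAW)],[np.sin(YAW),np.cos(YAW)]])
def W(x,y,O): return np.array(O)+M()@[x,y]
def F(P,O): return M().T@(np.array(P)[:2]-O)
E
python3 - <<'E'
from h import *
import pickle
c=pickle.load(open("w1.pkl","rb"));s=pickle.load(open("d0.pkl","rb"))["scene"]
O=[]
for k,a,b in((c,(238.5,151.25),(341.2,154.5)),(s,(306.5,368.3),(327.3,306.8))):
    for u,z,y in((a,40,75),(b,82,-41)):
        p=onz(k,*u,z); O.append(p[:2]-M()@[0,y])
print(np.round(O,1))
O=np.mean(O[:2],0);print(O)
for n,u,z in(("front",(385.5,152.5),30.5),("back",(291.7,151.2),30.5),("stop",(284.2,151.5),37),("peg",(253.5,169.2),60)):
    print(n,F(onz(c,*u,z),O))
for n,x,y in(("push start",0,-125),("button",0,-41),("peg",-25,30)): print(n,W(x,y,O)-get_obs()["position"][:2])
E
```

```text
[[476.4 -22.8]
 [476.1 -21.6]
 [472.7 -21.4]
 [472.3 -20.7]]
[476.25892595 -22.21650052]
front [-2.87511012e-02 -9.58490092e+01]
back [ 0.3020611  14.13670395]
stop [ 0.18015087 22.3286142 ]
peg [-18.07786924  54.40155896]
push start [  71.66762158 -101.26199244]
button [ 61.64890387 -17.86160099]
peg [28.35915691 49.64982581]
```

```bash
python3 - <<'E'
from h import *
import pickle
c=pickle.load(open("w1.pkl","rb"));s=pickle.load(open("d0.pkl","rb"))["scene"]
for n,a,b in(("red",(377,78),(298,288)),("C of display",(372,24),(283,266)),("knob",(325,69),(286,307))):
    p,d=ray(c,*a);q,e=ray(s,*b)
    t=np.linalg.lstsq(np.c_[d,-e],q-p,rcond=None)[0]; print(n,p+t[0]*d,q+t[1]*e)
E
```

```text
red [560.11662793 -88.49772336  64.10297303] [558.34265005 -89.36943599  63.93330908]
C of display [583.53471048 -66.27101522 146.95845042] [575.4181595  -69.06791519 144.90264545]
knob [561.46223829 -34.85986371  64.50375226] [556.74428448 -36.85673053  63.70792328]
```

>>> servo_tool([
  {"linear": [25,-35,0],"angular": [0,0,-0.6]},
  {"linear": [50,-70,0],"angular": [0,0,-0.6]},
  {"linear": [71,-104,0],"angular": [0,0,-0.6]},
  {"linear": [71,-104,-35],"angular": [0,0,-0.6]},
  {"linear": [71,-104,-75],"angular": [0,0,-0.6]},
  {"linear": [71,-104,-115],"angular": [0,0,-0.6]},
  {"linear": [71,-104,-150],"angular": [0,0,-0.6]},
  {"linear": [71,-104,-185],"angular": [0,0,-0.6]},
  {"linear": [71,-104,-215],"angular": [0,0,-0.6]},
  {"linear": [71,-104,-235],"angular": [0,0,-0.6]},
  {"linear": [71,-104,-250],"angular": [0,0,-0.6]},
  {"linear": [71,-104,-258],"angular": [0,0,-0.6]},
  {"linear": [71,-104,-261],"angular": [0,0,-0.6]},
  {"linear": [71,-104,-261],"angular": [0,0,-0.6]},
  {"linear": [71,-104,-261],"angular": [0,0,-0.6]},
])

```text
clock: 2.9
position: [491.4, -148.2, 22.4]
ee_rot: [0.998, 0.061, 0.0, 0.0]
ft_force: [0.6, -0.3, 0.1]
grip_width: -0.0
grip_force: 0.0
```

```bash
python3 - <<'E'
from h import *
import pickle
o=get_obs(); print(o["position"],o["ee_rot"],o["ft_force"]); print(F(o["position"],(475.5,-22)))
c=optics.grab_frame("wrist"); cv2.imwrite("pics/w2.png",c["color"]); pickle.dump(c,open("w2.pkl","wb"))
E
```

```text
[ 491.44371687 -148.20330128   22.41384306] [9.98156876e-01 6.06841172e-02 4.64614531e-04 2.70214751e-04] [ 0.62424765 -0.29005265  0.09086595]
[   0.77758307 -127.20405153]
```

View pics/w2.png

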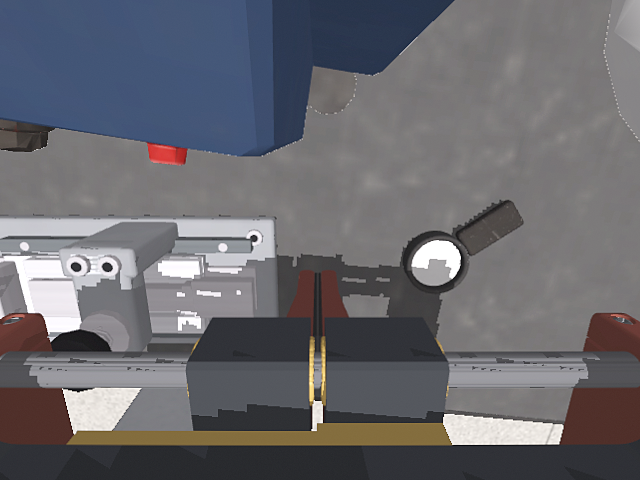

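Fingertips at (318,272) sit clear of the plate's end, and the loupe at (440,260) is clear too. Next I'll push the bar along fixture +y.

>>> servo_tool([
  {"linear": [-0.9,6,-1]},
  {"linear": [-1.4,12,-1]},
  {"linear": [-2,15,-1]},
  {"linear": [-2.4,18,-1]},
  {"linear": [-2.7,20,-1]},
  {"linear": [-3,22,-1]},
  {"linear": [-3.3,24,-1]},
  {"linear": [-3.5,26,-1]},
  {"linear": [-3.5,26,-1]},
  {"linear": [-3.5,26,-1]},
])

```text
invalid input
```

>>> servo_tool([
  {"linear": [-0.9,6,-1],"angular": [0,0,0]},
  {"linear": [-1.4,12,-1],"angular": [0,0,0]},
  {"linear": [-2,15,-1],"angular": [0,0,0]},
  {"linear": [-2.4,18,-1],"angular": [0,0,0]},
  {"linear": [-2.7,20,-1],"angular": [0,0,0]},
  {"linear": [-3,22,-1],"angular": [0,0,0]},
  {"linear": [-3.3,24,-1],"angular": [0,0,0]},
  {"linear": [-3.5,26,-1],"angular": [0,0,0]},
  {"linear": [-3.5,26,-1],"angular": [0,0,0]},
  {"linear": [-3.5,26,-1],"angular": [0,0,0]},
])

```text
clock: 3.78
position: [487.5, -121.5, 20.6]
ee_rot: [0.998, 0.061, -0.0, -0.0]
ft_force: [-0.7, -1.0, 0.0]
grip_width: 0.008
grip_force: 0.0
```

>>> servo_tool([
  {"linear": [-0.1,1,0],"angular": [0,0,0]},
  {"linear": [-0.2,2,0],"angular": [0,0,0]},
  {"linear": [-0.2,2,0],"angular": [0,0,0]},
  {"linear": [-0.2,2,0],"angular": [0,0,0]},
])

```text
clock: 4.12
position: [487.3, -119.6, 20.6]
ee_rot: [0.998, 0.061, -0.0, -0.0]
ft_force: [0.0, -0.6, -0.1]
grip_width: 0.001
grip_force: 0.1
```

>>> servo_tool([
  {"linear": [-0.1,1,0],"angular": [0,0,0]},
  {"linear": [-0.2,2,0],"angular": [0,0,0]},
  {"linear": [-0.2,2,0],"angular": [0,0,0]},
  {"linear": [-0.2,2,0],"angular": [0,0,0]},
])

```text
clock: 4.45
position: [487.1, -117.4, 20.6]
ee_rot: [0.998, 0.061, -0.0, -0.0]
ft_force: [-0.4, 0.5, 1.0]
grip_width: 0.007
grip_force: 0.0
```

>>> servo_tool([
  {"linear": [-0.1,1,0],"angular": [0,0,0]},
  {"linear": [-0.2,2,0],"angular": [0,0,0]},
  {"linear": [-0.2,2,0],"angular": [0,0,0]},
  {"linear": [-0.2,2,0],"angular": [0,0,0]},
])

```text
clock: 4.78
position: [486.9, -115.8, 20.7]
ee_rot: [0.998, 0.061, -0.0, 0.0]
ft_force: [-0.5, -1.2, 0.0]
grip_width: 0.006
grip_force: 0.7
```

```bash
python3 - <<'E'
from h import *
import pickle
o=get_obs(); print(F(o["position"],(475.5,-22)),o["ft_force"])
c=optics.grab_frame("wrist");s=optics.grab_frame("scene")
a=cv2.resize(c["color"][190:350,0:400],None,fx=2,fy=2,interpolation=3)
b=cv2.resize(s["color"][295:365,290:360],None,fx=4,fy=4,interpolation=3)
o=np.zeros((600,800,3),np.uint8);o[:320]=a;o[320:,:280]=b
cv2.imwrite("pics/z2.png",o); pickle.dump([c,s],open("w3.pkl","wb"))
E
```

```text
[  0.16207607 -94.46962899] [-0.45688463 -1.16316848  0.01327117]
```

View pics/z2.png

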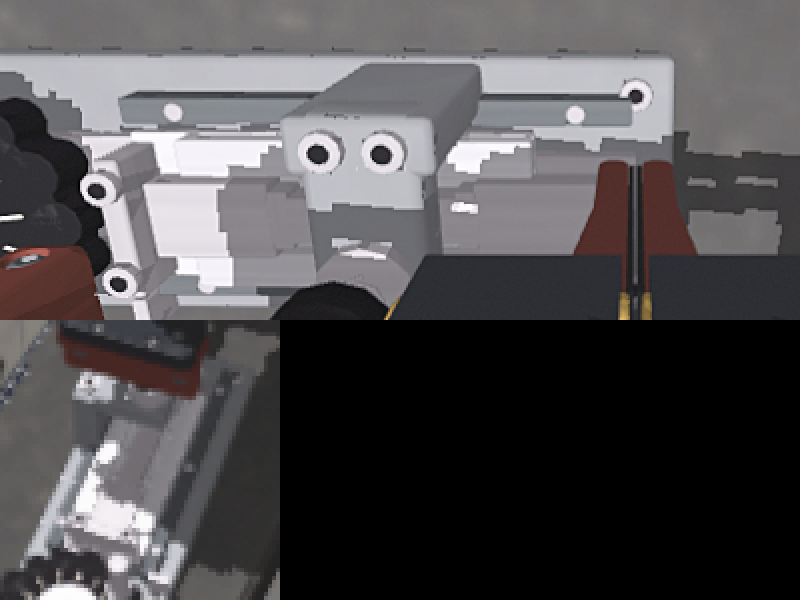

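The fingertips taper, so each is about 8 mm thick. The bar's back end, near crop (147,215), is almost at the stop face, near (138,215). I'll keep pushing until the force rises.

>>> servo_tool([
  {"linear": [-0.1,1,0],"angular": [0,0,0]},
  {"linear": [-0.2,1.5,0],"angular": [0,0,0]},
  {"linear": [-0.2,1.5,0],"angular": [0,0,0]},
  {"linear": [-0.2,1.5,0],"angular": [0,0,0]},
])

```text
clock: 5.22
position: [486.8, -115.3, 20.8]
ee_rot: [0.998, 0.061, 0.0, 0.001]
ft_force: [1.2, -5.1, -0.1]
grip_width: 0.007
grip_force: 2.7
```

>>> servo_tool([
  {"linear": [-0.1,1,0],"angular": [0,0,0]},
  {"linear": [-0.1,1,0],"angular": [0,0,0]},
  {"linear": [-0.1,1,0],"angular": [0,0,0]},
])

```text
clock: 5.47
position: [486.8, -115.3, 20.8]
ee_rot: [0.998, 0.06, 0.0, 0.001]
ft_force: [0.1, -7.0, 0.2]
grip_width: 0.007
grip_force: 3.9
```

The bar is home: the tip stopped dead at 7 N. Back off, lift, and go over the button.

>>> servo_tool([
  {"linear": [0.7,-6,0],"angular": [0,0,0]},
  {"linear": [2,-16,0],"angular": [0,0,0]},
  {"linear": [2,-18,15],"angular": [0,0,0]},
  {"linear": [2,-18,45],"angular": [0,0,0]},
  {"linear": [2,-18,75],"angular": [0,0,0]},
  {"linear": [0,-5,90],"angular": [0,0,0]},
  {"linear": [-3,22,90],"angular": [0,0,0]},
  {"linear": [-6.6,50.7,85],"angular": [0,0,0]},
  {"linear": [-6.6,50.7,75],"angular": [0,0,0]},
  {"linear": [-6.6,50.7,68],"angular": [0,0,0]},
  {"linear": [-6.6,50.7,68],"angular": [0,0,0]},
  {"linear": [-6.6,50.7,68],"angular": [0,0,0]},
])

```text
clock: 6.47
position: [479.7, -63.5, 88.1]
ee_rot: [0.998, 0.06, -0.001, -0.0]
ft_force: [-0.3, -0.1, -0.7]
grip_width: 0.008
grip_force: 0.0
```

```bash
python3 - <<'E'
from h import *
import pickle
o=get_obs(); print(o["position"],F(o["position"],(475.5,-22)),o["ft_force"])
c=optics.grab_frame("wrist");s=optics.grab_frame("scene");d=optics.grab_frame("side")
a=cv2.resize(c["color"][180:380,80:480],None,fx=2,fy=2,interpolation=3)
b=cv2.resize(s["color"][280:330,290:370],None,fx=4,fy=4,interpolation=3)
e=cv2.resize(d["color"][180:230,270:350],None,fx=4,fy=4,interpolation=3)
o=np.zeros((600,800,3),np.uint8);o[:400]=a;o[400:,:320]=b;o[400:,400:720]=e
cv2.imwrite("pics/z3.png",o); pickle.dump([c,s],open("w4.pkl","wb"))
E
```

```text
[479.67802188 -63.52798208  88.05806986] [ -0.80486273 -41.72986171] [-0.34462071 -0.11361946 -0.69146827]
```

View pics/z3.png

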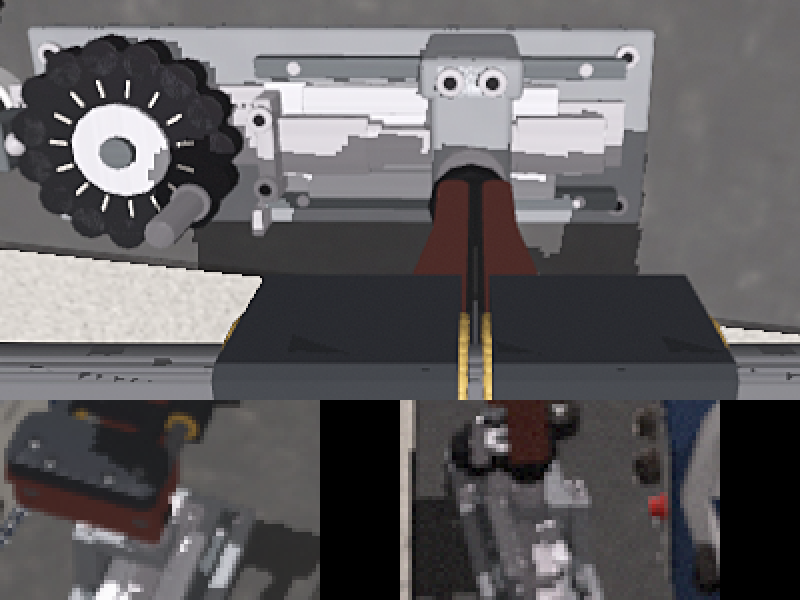

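The fingertips are centred over the button at crop (475,180), and the bar's back end (280,135) is against the stop. Press it down.

>>> servo_tool([
  {"linear": [0,0,-4],"angular": [0,0,0]},
  {"linear": [0,0,-7],"angular": [0,0,0]},
  {"linear": [0,0,-9],"angular": [0,0,0]},
  {"linear": [0,0,-11],"angular": [0,0,0]},
  {"linear": [0,0,-12],"angular": [0,0,0]},
  {"linear": [0,0,-13],"angular": [0,0,0]},
  {"linear": [0,0,-13],"angular": [0,0,0]},
  {"linear": [0,0,-13],"angular": [0,0,0]},
])

```text
clock: 7.28
position: [480.4, -62.9, 76.1]
ee_rot: [0.998, 0.061, 0.0, 0.0]
ft_force: [-1.0, -2.9, 6.6]
grip_width: 0.007
grip_force: 3.2
```

>>> servo_tool([
  {"linear": [0,0,-1],"angular": [0,0,0]},
  {"linear": [0,0,-2],"angular": [0,0,0]},
  {"linear": [0,0,-2],"angular": [0,0,0]},
  {"linear": [0,0,-2],"angular": [0,0,0]},
])

```text
clock: 7.62
position: [480.6, -62.9, 75.6]
ee_rot: [0.998, 0.061, 0.001, 0.001]
ft_force: [-7.2, -1.9, 26.6]
grip_width: 0.008
grip_force: 13.0
```

>>> servo_tool([
  {"linear": [0,0,-1],"angular": [0,0,0]},
  {"linear": [0,0,-2],"angular": [0,0,0]},
  {"linear": [0,0,-2],"angular": [0,0,0]},
  {"linear": [0,0,-2],"angular": [0,0,0]},
])

```text
clock: 7.95
position: [480.7, -63.0, 75.3]
ee_rot: [0.998, 0.061, 0.001, 0.001]
ft_force: [-13.3, -1.3, 47.5]
grip_width: 0.007
grip_force: 23.8
```

Punch bottomed 6-7 mm down. Raise and go to the peg's start side.

>>> servo_tool([
  {"linear": [0,0,8],"angular": [0,0,0]},
  {"linear": [0,0,20],"angular": [0,0,0]},
  {"linear": [0,0,40],"angular": [0,0,0]},
  {"linear": [-15,30,40],"angular": [0,0,0]},
  {"linear": [-32.7,62,40],"angular": [0,0,0]},
  {"linear": [-32.7,65.3,25],"angular": [0,0,0]},
  {"linear": [-32.7,65.3,0],"angular": [0,0,0]},
  {"linear": [-32.7,65.3,-20],"angular": [0,0,0]},
  {"linear": [-32.7,65.3,-26],"angular": [0,0,0]},
  {"linear": [-32.7,65.3,-26],"angular": [0,0,0]},
  {"linear": [-32.7,65.3,-26],"angular": [0,0,0]},
])

```text
clock: 8.87
position: [447.2, 3.0, 45.8]
ee_rot: [0.998, 0.061, -0.0, -0.0]
ft_force: [1.0, -0.3, -0.2]
grip_width: 0.004
grip_force: 0.0
```

```bash
python3 - <<'E'
from h import *
import pickle
o=get_obs(); print(o["position"],F(o["position"],(475.5,-22)),o["ft_force"])
c=optics.grab_frame("wrist");s=optics.grab_frame("scene")
a=cv2.resize(c["color"][150:350,120:520],None,fx=2,fy=2,interpolation=3)
b=cv2.resize(s["color"][340:390,280:360],None,fx=4,fy=4,interpolation=3)
o=np.zeros((600,800,3),np.uint8);o[:400]=a;o[400:,:320]=b
cv2.imwrite("pics/z4.png",o)
E
```

```text
[447.21885437   3.02709227  45.77543459] [-25.09427671  28.2215489 ] [ 0.96166998 -0.33786214 -0.24257251]
```

View pics/z4.png

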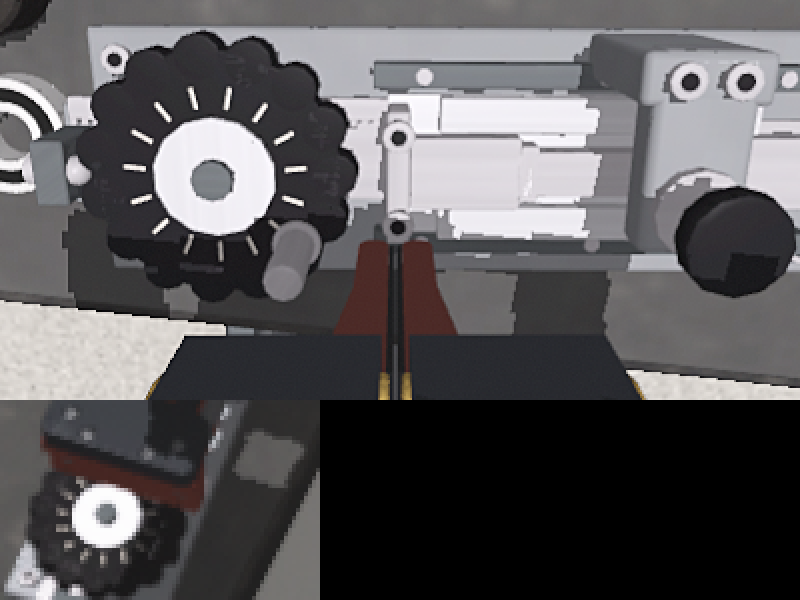

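The peg at crop (288,270) is left of the fingertip (395,250), and the bar is still home. Push along fixture +y, slowly.

>>> servo_tool([
  {"linear": [-0.4,5,0],"angular": [0,0,0]},
  {"linear": [-0.9,9,0],"angular": [0,0,0]},
  {"linear": [-1.3,12,0],"angular": [0,0,0]},
  {"linear": [-1.5,13.5,0],"angular": [0,0,0]},
  {"linear": [-1.7,15,0],"angular": [0,0,0]},
  {"linear": [-1.9,16.5,0],"angular": [0,0,0]},
  {"linear": [-2,18,0],"angular": [0,0,0]},
  {"linear": [-2.2,19,0],"angular": [0,0,0]},
  {"linear": [-2.4,20.5,0],"angular": [0,0,0]},
  {"linear": [-2.5,22,0],"angular": [0,0,0]},
  {"linear": [-2.7,23.5,0],"angular": [0,0,0]},
  {"linear": [-2.9,25,0],"angular": [0,0,0]},
  {"linear": [-3,26,0],"angular": [0,0,0]},
  {"linear": [-3.1,27,0],"angular": [0,0,0]},
  {"linear": [-3.2,28,0],"angular": [0,0,0]},
  {"linear": [-3.4,29.5,0],"angular": [0,0,0]},
  {"linear": [-3.6,31,0],"angular": [0,0,0]},
  {"linear": [-3.6,31,0],"angular": [0,0,0]},
  {"linear": [-3.6,31,0],"angular": [0,0,0]},
])

```text
clock: 10.55
position: [444.1, 34.6, 45.8]
ee_rot: [0.998, 0.062, 0.0, -0.0]
ft_force: [-0.7, -0.8, -0.0]
grip_width: 0.007
grip_force: 0.0
```

```bash
python3 - <<'E'
from h import *
o=get_obs(); print(o["position"],F(o["position"],(475.5,-22)),o["ft_force"])
c=optics.grab_frame("wrist")
cv2.imwrite("pics/z5.png",cv2.resize(c["color"][150:350,120:520],None,fx=2,fy=2,interpolation=3))
E
```

```text
[444.14503046  34.61550227  45.79033465] [-24.37859522  59.95109096] [-0.65175748 -0.78524562 -0.04474398]
```

View pics/z5.png

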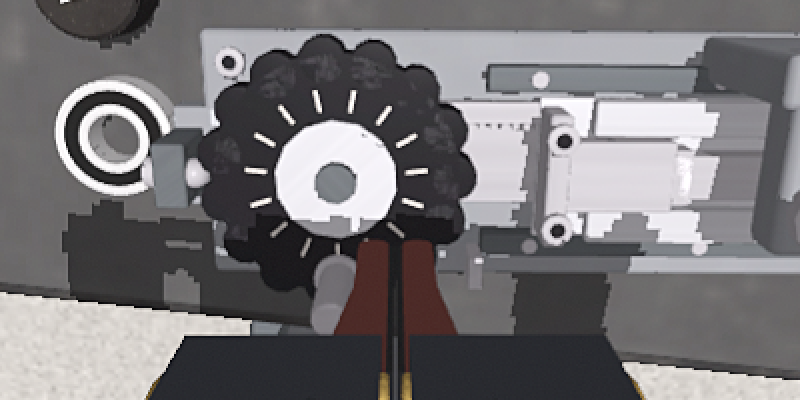

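The peg base at crop (336,280) is straight in front of the hub at (336,180), so that is two clicks. The slide has shifted and the bar is still home. I have no views left, so from here I'll follow the screws on the stop numerically. Next is the third click.

>>> servo_tool([
  {"linear": [-0.1,1.5,0],"angular": [0,0,0]},
  {"linear": [-0.3,3,0],"angular": [0,0,0]},
  {"linear": [-0.5,4.5,0],"angular": [0,0,0]},
  {"linear": [-0.7,6,0],"angular": [0,0,0]},
  {"linear": [-0.8,7,0],"angular": [0,0,0]},
  {"linear": [-0.9,8,0],"angular": [0,0,0]},
  {"linear": [-1,9,0],"angular": [0,0,0]},
  {"linear": [-1.1,10,0],"angular": [0,0,0]},
  {"linear": [-1.2,10.5,0],"angular": [0,0,0]},
  {"linear": [-1.2,10.5,0],"angular": [0,0,0]},
])

```text
clock: 11.43
position: [442.6, 45.0, 45.6]
ee_rot: [0.998, 0.061, 0.0, -0.0]
ft_force: [-0.1, 0.5, 0.2]
grip_width: 0.007
grip_force: 0.0
```

```bash
cat >> h.py <<'E'
def screws():
    c=optics.grab_frame("wrist"); g=cv2.cvtColor(c["color"],cv2.COLOR_BGR2GRAY)
    w=cv2.resize(g[150:350,120:639],None,fx=3,fy=3,interpolation=3)
    H=cv2.HoughCircles(w,cv2.HOUGH_GRADIENT,1.5,40,param1=150,param2=25,minRadius=10,maxRadius=27)
    O=(475.5,-22); out=[]
    for u,v,r in ([] if H is None else H[0]):
        i=w[int(v),int(u)]; p=F(onz(c,120+u/3,150+v/3,37),O)
        if i<70 and abs(p[0])<25: out.append(np.round([p[0],p[1],r,120+u/3,150+v/3],1))
    return out
E
python3 - <<'E'
from h import *
o=get_obs(); print(F(o["position"],(475.5,-22)),o["ft_force"])
for s in screws(): print(s)
c={}
import cv2
for n,u in(("z4",[(399,137),(397,228)]),("z5",[(564,141),(557,231)])):
    pass
E
```

```text
[-24.67680843  70.46888577] [-0.05256432  0.47925368  0.24790003]
[ 21.  126.8  26.  205.2 202.2]
[-12.1  11.9  26.  427.2 264.2]
[ 15.3 122.7  26.  214.2 213.2]
[  2.  130.1  26.  202.2 238.2]
[-13.4  86.8  22.8 286.2 266.2]
[ 23.  134.7  26.  189.2 198.2]
[  4.7 140.2  26.  182.2 233.2]
[ -7.7  57.7  24.4 341.2 256.2]
[ 13.5  11.7  19.3 432.2 217.2]
[ 20.1  67.9  26.  322.2 204.2]
[ -8.1  93.   24.4 274.2 256.8]
[-1.000e-01  9.430e+01  2.280e+01  2.712e+02  2.422e+02]
[  8.5  94.5  26.  270.2 226.2]
[ 19.5  84.   26.  290.2 205.2]
[ 21.6  75.5  26.  307.2 201.2]
[  7.6  56.5  26.  344.2 228.2]
[ 16.   60.8  26.  336.2 212.2]
[-17.8   6.6  17.8 436.2 274.2]
[-2.000e-01  5.420e+01  2.440e+01  3.482e+02  2.428e+02]
[-13.8 113.9  24.4 235.2 266.8]
[-18.   80.5  22.8 298.2 274.2]
[-15.6  35.6  26.  382.2 270.2]
[-13.5 129.9  22.8 205.2 266.2]
[ 19.4 141.1  14.4 177.2 205.2]
[  1.2  42.3  22.8 371.2 240.2]
[ 13.2 145.4  16.1 170.2 217.2]
[-21.3 130.   17.8 206.2 279.8]
```

The screws have moved about 15 mm from the start, which makes three clicks. Now the fourth, slowly; I expect the snap near y_f = 78.5.

>>> servo_tool([
  {"linear": [-0.1,1.5,0],"angular": [0,0,0]},
  {"linear": [-0.3,3,0],"angular": [0,0,0]},
  {"linear": [-0.5,4,0],"angular": [0,0,0]},
  {"linear": [-0.6,5,0],"angular": [0,0,0]},
  {"linear": [-0.7,6,0],"angular": [0,0,0]},
  {"linear": [-0.8,7,0],"angular": [0,0,0]},
  {"linear": [-0.9,7.5,0],"angular": [0,0,0]},
  {"linear": [-0.9,8,0],"angular": [0,0,0]},
  {"linear": [-0.9,8,0],"angular": [0,0,0]},
])

```text
clock: 12.23
position: [442.7, 51.2, 45.7]
ee_rot: [0.998, 0.06, 0.001, 0.001]
ft_force: [4.0, -6.0, -3.0]
grip_width: 0.001
grip_force: 3.2
```

```bash
cat > s.py <<'E'
from h import *
o=get_obs(); print(F(o["position"],(475.5,-22)),o["ft_force"])
for s in screws():
    if -10<s[1]<20 and abs(abs(s[0])-13)<3: print(s)
E
python3 s.py
```

```text
[-23.80797002  76.54741896] [ 3.9741291  -5.96182127 -3.01749041]
[ 11.6  10.7  19.5 445.2 222.2]
[-10.8   9.4  17.8 443.2 263.2]
```

>>> servo_tool([
  {"linear": [-0.1,0.5,0],"angular": [0,0,0]},
  {"linear": [-0.1,1,0],"angular": [0,0,0]},
  {"linear": [-0.2,1.5,0],"angular": [0,0,0]},
  {"linear": [-0.2,1.5,0],"angular": [0,0,0]},
  {"linear": [-0.2,1.5,0],"angular": [0,0,0]},
])

```text
clock: 12.7
position: [441.1, 54.3, 45.6]
ee_rot: [0.998, 0.061, -0.0, -0.0]
ft_force: [-0.1, 0.7, -0.2]
grip_width: 0.006
grip_force: 0.0
```

```bash
python3 s.py
```

```text
[-25.05749261  79.82770259] [-0.14351867  0.7396788  -0.2428826 ]
[ 12.1   7.2  17.8 459.2 219.2]
```

The fourth click snapped in: force back to zero, slide shifted about 20 mm. Before punching I'll touch the bar's free end lightly to confirm it is home, with contact expected at y_f = -114.

>>> servo_tool([
  {"linear": [0.5,-5,0],"angular": [0,0,0]},
  {"linear": [1,-10,5],"angular": [0,0,0]},
  {"linear": [1,-10,35],"angular": [0,0,0]},
  {"linear": [3,-15,65],"angular": [0,0,0]},
  {"linear": [12,-50,68],"angular": [0,0,0]},
  {"linear": [22,-88,68],"angular": [0,0,0]},
  {"linear": [32,-126,68],"angular": [0,0,0]},
  {"linear": [42,-164,68],"angular": [0,0,0]},
  {"linear": [49.6,-203,68],"angular": [0,0,0]},
  {"linear": [49.6,-204.9,55],"angular": [0,0,0]},
  {"linear": [49.6,-204.9,25],"angular": [0,0,0]},
  {"linear": [49.6,-204.9,0],"angular": [0,0,0]},
  {"linear": [49.6,-204.9,-18],"angular": [0,0,0]},
  {"linear": [49.6,-204.9,-25],"angular": [0,0,0]},
  {"linear": [49.6,-204.9,-25],"angular": [0,0,0]},
  {"linear": [49.6,-204.9,-25],"angular": [0,0,0]},
])

```text
clock: 14.08
position: [491.2, -151.2, 21.1]
ee_rot: [0.998, 0.061, -0.0, -0.0]
ft_force: [-0.3, 1.2, 0.2]
grip_width: 0.007
grip_force: 0.0
```

>>> servo_tool([
  {"linear": [-0.6,5,0],"angular": [0,0,0]},
  {"linear": [-1.2,10,0],"angular": [0,0,0]},
  {"linear": [-1.5,13,0],"angular": [0,0,0]},
  {"linear": [-1.7,14,0],"angular": [0,0,0]},
  {"linear": [-1.8,15,0],"angular": [0,0,0]},
  {"linear": [-1.8,15,0],"angular": [0,0,0]},
  {"linear": [-1.8,15,0],"angular": [0,0,0]},
])

```text
clock: 14.67
position: [489.3, -136.1, 20.8]
ee_rot: [0.998, 0.061, 0.0, 0.0]
ft_force: [0.0, 0.4, -0.6]
grip_width: 0.004
grip_force: 0.0
```

```bash
python3 s.py
```

```text
[ 1.03968223e-01 -1.14904581e+02] [ 0.0493308   0.36606177 -0.61941177]
```

No contact at -114.9, so the bar is within 1 mm of home. Now the button again.

>>> servo_tool([
  {"linear": [1,-8,0],"angular": [0,0,0]},
  {"linear": [1.5,-12,15],"angular": [0,0,0]},
  {"linear": [1.5,-12,45],"angular": [0,0,0]},
  {"linear": [1.5,-12,80],"angular": [0,0,0]},
  {"linear": [-2,15,90],"angular": [0,0,0]},
  {"linear": [-6,48,90],"angular": [0,0,0]},
  {"linear": [-9.2,73.6,85],"angular": [0,0,0]},
  {"linear": [-9.2,73.6,75],"angular": [0,0,0]},
  {"linear": [-9.2,73.6,68],"angular": [0,0,0]},
  {"linear": [-9.2,73.6,68],"angular": [0,0,0]},
  {"linear": [-9.2,73.6,68],"angular": [0,0,0]},
  {"linear": [-9.2,73.6,68],"angular": [0,0,0]},
  {"linear": [-9.2,73.6,68],"angular": [0,0,0]},
])

```text
clock: 15.8
position: [480.3, -63.5, 88.7]
ee_rot: [0.998, 0.06, 0.0, 0.0]
ft_force: [-0.0, 0.4, 0.5]
grip_width: 0.004
grip_force: 0.0
```

```bash
python3 s.py
```

```text
[ -0.22179286 -41.78323767] [-0.03813678  0.42584456  0.47556429]
[-13.    6.3  16.1 245.2 276.2]
```

>>> servo_tool([
  {"linear": [0,0,-4],"angular": [0,0,0]},
  {"linear": [0,0,-7],"angular": [0,0,0]},
  {"linear": [0,0,-9],"angular": [0,0,0]},
  {"linear": [0,0,-11],"angular": [0,0,0]},
  {"linear": [0,0,-13],"angular": [0,0,0]},
  {"linear": [0,0,-14],"angular": [0,0,0]},
  {"linear": [0,0,-15],"angular": [0,0,0]},
  {"linear": [0,0,-15],"angular": [0,0,0]},
  {"linear": [0,0,-15],"angular": [0,0,0]},
])

```text
clock: 16.6
position: [480.5, -62.8, 75.6]
ee_rot: [0.998, 0.061, 0.001, 0.001]
ft_force: [-6.8, -1.0, 26.7]
grip_width: 0.007
grip_force: 13.5
```

Pressed to the same bottom. Lift straight up and clear.

>>> servo_tool([
  {"linear": [0,0,5],"angular": [0,0,0]},
  {"linear": [0,0,15],"angular": [0,0,0]},
  {"linear": [0,0,35],"angular": [0,0,0]},
  {"linear": [0,0,65],"angular": [0,0,0]},
  {"linear": [0,0,100],"angular": [0,0,0]},
  {"linear": [0,0,120],"angular": [0,0,0]},
  {"linear": [0,0,120],"angular": [0,0,0]},
  {"linear": [0,0,120],"angular": [0,0,0]},
  {"linear": [0,0,120],"angular": [0,0,0]},
])

```text
clock: 17.35
position: [479.3, -62.3, 192.9]
ee_rot: [0.998, 0.061, -0.001, -0.0]
ft_force: [0.4, 1.0, -0.3]
grip_width: 0.006
grip_force: 0.0
```

```bash
python3 s.py; python3 -c "
from h import *
print(job.close_job())"
```

```text
[ -0.9997302  -40.48516015] [ 0.37105498  1.04098664 -0.30800525]
the job is handed in; nothing more can be done
None
```

I handed the job in at about 17 s with every step carried out: bar pushed home, first mark punched, dial turned four clicks, second mark punched, and arm lifted clear. No verdict came back. After my last picture (two clicks in), I judged the last two clicks, the bar being within 1 mm of the stop and the second punch from force, position and the stop screws. The first press peaked at about 47 N at the fingertips.

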